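# Clamp a wheel spacer in the bench fixture

### The arm

A 7-joint arm with a two-finger parallel gripper is mounted at the origin on the work surface. World frame = base frame: x ahead of the robot, y to its left, z up, the work surface at z = 0. Lengths are in mm, angles in rad, forces in N, time in s.
With the tool pointing down it reaches from about 425 to 1025 mm from the base axis. Payload 9.4 kg.
Tool frame: the origin (TCP) lies midway between the tips of the shut fingers; the grasp point (between the pads) lies 19 mm behind it; z points along the fingers, y is the direction in which the jaws open and shut (so a half turn about z gives the same grasp; the last joint's range is limited). The gripper opens to 93 mm and grips with 3 to 60 N. Pads are 15 mm wide; open, the fingers measure 128 mm over their backs; the gripper's body (75 mm by 188 mm) begins 65 mm behind the grasp point.
Start: joints at [1.155, 0.599, -0.003, 1.599, 0.002, 0.943, -0.08], TCP at [240.948, -683.79, 218.618] pointing down, gripper open.
Joint ranges: [-2.57, 2.57], [-0.35, 1.97], [-1.29, 1.29], [0.11, 2.56], [-1.05, 4.19], [0.11, 1.86], [-2.63, 2.63]. Speed limits (rad/s): [2.22, 2.22, 3.01, 3.01, 3.14, 3.14, 3.14].

### API

Orientations are given as a unit quaternion [w, x, y, z].
In Python, from workcell import * gives the robot as it stands.
- The arm moves only by the tool servo_tool, never from a script. Its argument "increments" is a list of rows, each a list of 4 numbers: the shift along the world's x, y, z normalised to -1 to 1, where 1 is 400 mm, then the turn about the world's z normalised to -1 to 1, where 1 is pi rad. A call has 1 to 5 rows; each row is the pose to reach, as a shift and turn from the pose measured when the call began, turning the shorter way round; what a row does not reach only later rows make up. A row lasts 1/12 s, in which the tool goes at most 41.7 mm and 7.16 degrees, less where a joint would pass 70% of its speed; a pose out of reach is approached as far as the arm can. A call with a number of a shift or a turn outside -1 to 1 is refused whole. A call with a gripper value outside its range is refused whole. "fingers" is the finger opening in mm, from 0 to 93, set as the call begins (left out, the last holds). The fingers move at their own pace and stop on an object; "force" is the grip in N (left out, the last holds). Time passes only in rows, so rows that repeat a pose let the fingers close. It gives the time, the measured TCP pose, the force and the opening at its end, in the units of the state.
- read_state(): the state, without advancing time (a new reading comes with each control period).
- read_camera(name): name is "scene" or "top"; returns a dict with "image" (384x512x3 uint8, red, green, blue), "intrinsics" (3x3 intrinsics, pixels), "origin" and "rotation" of the camera in the world. Camera axes: x right, y up, looking along -z (the intrinsics and any distortion apply to the point x, -y, -z); pixel columns grow to the right and rows downward; lengths in mm; the calibration is good to about 2 mm. A picture is of the moment at which its call begins. There is no depth.
- sign_off(): hands the job in, once; it reports no verdict.
The state is a dict: "clock": time; "joints": joint angles; "joint_velocities": joint speeds; "tau": joint torques, N m; "eef_pos": TCP position; "orientation": TCP orientation; "ft_force": force on the tool from outside, world axes, zero at the start; "ft_torque": the same for the moment, N m; "width": finger opening in mm.
Only numpy, scipy, OpenCV 4.12 (cv2) and the standard library are available. Lean on these libraries where they do the work, as an engineer would, in place of code of your own. Each camera call takes 0.05 s, during which the arm holds its last target. There are 200 camera calls.

### The job

With the red cam lever still up, slide the blue stop along its rail so that it pushes the round steel wheel spacer snugly against the fixed jaw at the other end of the fixture. Then flip the red lever fully down to lock the stop there, so the spacer stays held flat between the two rubber pads, and let go. Leave the spray can and the cup where they are.

Things in the scene. Friction and masses are not known exactly. Their poses are not given: they have to be found in the camera images.
- fixture: Low clamping fixture fixed to the bench: dark steel bed, top 12 mm above the bench. Origin on the bench plane; in its frame the bed spans x -145 to +105 mm, y -190 to +185 mm. x points away from the robot (up to 0.35 rad askew), y from the sliding stop to the fixed jaw, z up. An aluminium rail (40 mm wide, top at z = 28 mm) runs along y at x = -115 mm, on the robot's side.
- jaw_face (a point): Middle of the rubber pad on the fixed blue jaw, at fixture (5, 150, 28) mm; the pad faces -y of the fixture, towards the sliding stop. The jaw is 170 mm long in x, its top 48 mm above the bench.
- stop (a joint): Slide of the blue stop along the rail, m, growing towards the fixed jaw, 0 to 0.15. At 0 its pad face is at fixture y = -110 mm; with the spacer snug against the fixed jaw it reads 0.110. Lever up it moves at 4 to 6 N (the spacer adds 3 to 7 N when pushed) and stays where it is left. Lever down, the cam bites on the rail and it holds against about 30 N.
- stop_push (a point): Centre of the stop's back face, looking to -y of the fixture: a blue block 58 mm wide (x), 64 mm long (y), from 29.5 to 51.5 mm above the bench; this point is at fixture x = -115 mm, z = 42.5 mm. Push here along +y. At joint 0 it is at fixture y = -174 mm.
- fence_face (a point): Middle of the rubber pad on the stop's fence, facing +y, 115 mm in +x and 64 mm in +y from stop_push. The fence arm (18 mm thick in y with its pad, 16 to 46 mm above the bench) reaches from the block over the bed to fixture x = +98 mm.
- lever (a joint): Red cam lever on top of the stop, rad: 0 = straight up (free), grows as it swings away from the robot (to +x of the fixture) and down, 1.57 = level, 1.60 = end stop, fully down and locked. It stays where it is left. The cam bites from about 0.6 and is over centre at 1.5. Pushed 80 mm from the pivot it takes about 3 to 4 N all the way.
- lever_pivot (a point): Pivot of the lever, on its hinge axis (parallel to the fixture's y), 62 mm above the bench, at fixture x = -115 mm, 32 mm in +y from stop_push. The block's steel cheeks beside the lever reach 6 mm above it.
- lever_tip (a point): Free end of the red lever, 112 mm from the pivot. The grip is 14 mm thick (7 mm either side of the line from pivot to tip), 22 mm wide along the hinge axis, from 32 to 112 mm from the pivot. When down, its underside is about 43 mm above the bed with nothing under it; the lower fence arm runs alongside, 3 mm or more off in +y.
- spacer_centre (a point): Centre (half-way up the 25 mm disc) of the loose wheel spacer: round steel-grey disc, 150 mm in diameter, with a hub lip 74 mm in diameter and 8 mm high, five dark bolt holes; 0.6 to 0.95 kg, lying flat on the bed between stop and fixed jaw. Snug against the fixed jaw its centre is at fixture y = 75 mm; any fixture x within 45 mm of zero is good.
- spray_can: Upright spray can, 66 mm in diameter, 190 mm tall, beyond the fixed jaw's end of the fixture. Origin at the centre of its underside. Leave alone.
- cup: Upright white cup, 72 mm in diameter, 85 mm tall, on the bench on the fixture's far side. Origin at the centre of its underside. Leave alone.

How it is judged (in metres and radians):
On the way:
1. the stop has pushed the spacer snug against the fixed jaw, lever still up (y of spacer_centre in the frame of fixture above 0.0715 m and value of joint stop above 0.1065 m and value of joint lever below 0.6 rad), for 0.2 s.
At the end, for the whole second after the job is handed in: The lever is fully down (past 1.48 rad); the stop stands at 0.1065 to 0.1135 m on its rail, so no more than 3.5 mm of play; the spacer lies flat on the bed (tilt under 0.06 rad, centre lower than 29 mm), within 3.5 mm of the fixed jaw's pad and within 45 mm of the fixture's centre line, at rest (value of joint lever above 1.48 rad and value of joint stop between 0.1065 and 0.1135 m and y of spacer_centre in the frame of fixture above 0.0715 m and x of spacer_centre in the frame of fixture between -0.045 and 0.045 m and height (world z) of spacer_centre below 0.029 m and angle between spacer_centre's own z axis and vertical below 0.06 rad and linear speed of spacer below 0.01 m/s); the robot touches nothing.
It fails at once if the spray can is pushed over 20 mm or tipped (distance of spray_can from where it was at the start of the episode above 0.02 m or angle between spray_can's own z axis and vertical above 0.3 rad).
It fails at once if the cup is pushed over 20 mm or tipped (distance of cup from where it was at the start of the episode above 0.02 m or angle between cup's own z axis and vertical above 0.3 rad).
It also fails if it takes over 51 s, if anything falls off the work surface, if the arm or the gripper's body presses on something with over 40 N, if the wrist force passes 120 N, or if a joint passes its speed limit or range.

## Working session

There is one attempt and no reset: what is moved stays moved. The work goes in short steps, Python scripts to look and compute and a tool call to move; the robot and the scene stay as the last step left them, time stands still between calls to the robot, and variables do not carry over. Pictures are saved under pics/ and viewed, about 8 in all and at most 12, crops included, and the job is handed in when it is done.

Besides the shell and the picture viewer there is one more tool, called after "Request:" as a command line: name --pt "numbers of a row" for each row, then --argument value for the rest. servo_tool: Moves the arm, as the interface text tells. Its arguments: {"type":"object","properties":{"increments":{"type":"array"},"fingers":{"type":"number"},"force":{"type":"number"}},"required":["increments"]}

```bash
mkdir -p pics; ls; python3 - <<'E'
from workcell import *
import cv2
s=read_state(); print({k:s[k] for k in ['clock','eef_pos','orientation','ft_force','width']})
for n in ['scene','top']:
    c=read_camera(n); cv2.imwrite(f'pics/{n}0.png',cv2.cvtColor(c['image'],cv2.COLOR_RGB2BGR))
    print(n,c['intrinsics'],c['origin'],c['rotation'],[k for k in c])
E
```

```text
pics
{'clock': 0.0, 'eef_pos': array([ 240.77505383, -683.30578697,  217.7381449 ]), 'orientation': array([-7.86698711e-04,  9.85680869e-01,  1.68619602e-01, -1.87195593e-04]), 'ft_force': array([-0.65464809, -0.32632006,  0.91571426]), 'width': 92.85696100000675}
scene [[400.16568959   0.         263.59228035]
 [  0.         400.16568959 193.5415058 ]
 [  0.           0.           1.        ]] [1177.19382899  451.94302333  648.45226073] [0.41996412 0.19305108 0.39246163 0.79519512] ['image', 'intrinsics', 'origin', 'rotation']
top [[429.48453052   0.         252.48530942]
 [  0.         429.48453052 189.65274942]
 [  0.           0.           1.        ]] [ 523.72273512   69.96805919 1148.65076745] [-0.69799261 -0.02780372  0.03599951  0.71465887] ['image', 'intrinsics', 'origin', 'rotation']
```

View pics/top0.png

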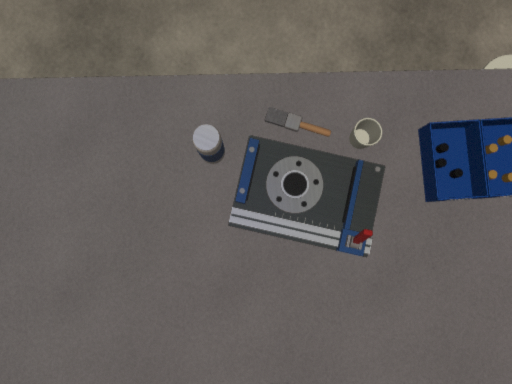

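View pics/scene0.png

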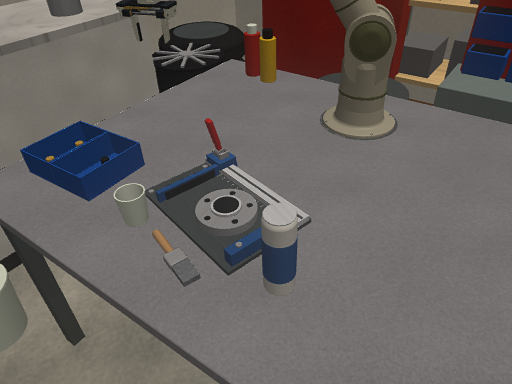

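The top view shows the fixture with its fixed jaw on the left at about (247,172), stop at (355,243), red lever tip at (368,233), spacer at (295,184), can at (207,138) and cup at (367,132). I'll enlarge a crop to get exact features.

```bash
cat > h.py <<'E'
from workcell import *
import numpy as np, cv2
from scipy.spatial.transform import Rotation as R
from scipy.optimize import least_squares
def rot(c):
    r=np.array(c['rotation']); return r if r.shape==(3,3) else R.from_quat(r[[1,2,3,0]]).as_matrix()
def ray(c,uv,z):
    K=c['intrinsics']; d=rot(c)@np.array([(uv[0]-K[0,2])/K[0,0],-(uv[1]-K[1,2])/K[1,1],-1]); o=np.array(c['origin'])
    return o+d*(z-o[2])/d[2]
def proj(c,P):
    p=(np.atleast_2d(P)-c['origin'])@rot(c); K=c['intrinsics']
    return np.c_[K[0,2]+K[0,0]*p[:,0]/-p[:,2],K[1,2]+K[1,1]*p[:,1]/p[:,2]]
def F(pose,P):
    x,y,a=pose; P=np.atleast_2d(P).astype(float); return np.c_[x+np.cos(a)*P[:,0]-np.sin(a)*P[:,1],y+np.sin(a)*P[:,0]+np.cos(a)*P[:,1],P[:,2]]
E
python3 - <<'E'
from h import *
c=read_camera('top')
corn=[(250,137),(384,162),(369,256),(230,227)]
for p in corn: print(ray(c,p,12).round(1))
fx=np.array([[105,185,12],[105,-190,12],[-145,-190,12],[-145,185,12]])
r=least_squares(lambda q:(proj(c,F(q,fx))-corn).ravel(),[550,0,0.1]); print(r.x,r.fun.round(1))
im=cv2.cvtColor(c['image'],cv2.COLOR_RGB2BGR)[125:265,215:395]
cv2.imwrite('pics/crop1.png',cv2.resize(im,None,fx=4.2,fy=4.2,interpolation=cv2.INTER_CUBIC))
E
```

```text
[768.6  58.8  12. ]
[ 692.7 -298.9   12. ]
[ 444.3 -246.4   12. ]
[529.  117.2  12. ]
[ 6.28775642e+02 -9.42548799e+01 -2.20477005e-01] [-1.7 -1.1  1.4  1.1  0.6 -0.6 -0.3  0.5]
```

View pics/crop1.png

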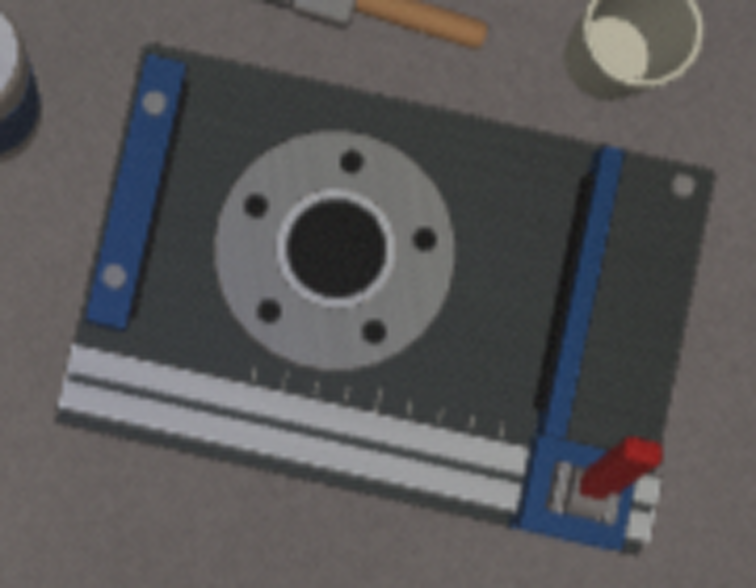

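The crop shows bed corners at about (147,45), (714,172), (638,553), (55,420), the stop block top at (538,437), (515,527), (620,550), and the spacer centred at (335,250). The lever stands up near (590,490), with its tip at (640,452).

```bash
cat >> h.py <<'E'
E
python3 - <<'E'
from h import *
c=read_camera('top'); S=read_camera('scene')
un=lambda U:np.array([(U[0]+.5)/4.2-.5+215,(U[1]+.5)/4.2-.5+125])
B=np.array([un(p) for p in [(147,45),(714,172),(638,553),(55,420),(538,437),(515,527),(620,550)]])
def mod(q):
    s=q[3]
    return F(q[:3],[[105,185,12],[105,-190,12],[-145,-190,12],[-145,185,12],[-86,-110+s,51.5],[-144,-110+s,51.5],[-144,-174+s,51.5]])
r=least_squares(lambda q:(proj(c,mod(q))-B).ravel(),[628,-94,-.22,0]); q=r.x
print('pose',q.round(3)); print(r.fun.reshape(-1,2).round(1))
a=q[2];Rm=np.array([[np.cos(a),-np.sin(a)],[np.sin(a),np.cos(a)]])
sp=ray(c,un((335,250)),37)  # hub-ish; disc top z=37
print('spacer fixture',(sp[:2]-q[:2])@Rm)
for n,p,z in [('can',(0,0),0)]: pass
s=q[3]
pts=dict(stop_push=[-115,-174+s,42.5],pivot=[-115,-142+s,62],tip0=[-115,-142+s,174],fence=[0,-110+s,31],jaw=[5,150,28],jtop1=[90,150,48],jtop2=[-80,150,48],spc=[*((sp[:2]-q[:2])@Rm),37])
for k,v in pts.items():
    w=F(q[:3],v); print(k,w.round(1),'top',(proj(c,w)[0]).round(1),'crop',((proj(c,w)[0]-[215,125]+.5)*4.2-.5).round(0),'scene',proj(S,w)[0].round(1))
st=read_state(); print(R.from_quat(st['orientation'][[1,2,3,0]]).as_matrix().round(3))
E
```

```text
pose [ 6.28662e+02 -9.17170e+01 -2.49000e-01  6.61200e+00]
[[-0.7 -1. ]
 [ 0.6 -0.2]
 [ 0.1  1. ]
 [-0.1  0.6]
 [-0.4 -0.8]
 [ 0.4  0.1]
 [ 0.1  0.3]]
spacer fixture [-2.23347013 38.76869403]
stop_push [[ 475.9 -225.5   42.5]] top [363.6 244.5] crop [626. 504.] scene [214.2 152.8]
pivot [[ 483.8 -194.5   62. ]] top [353.3 242. ] crop [582. 493.] scene [220.3 151.4]
tip0 [[ 483.8 -194.5  174. ]] top [365.4 243.5] crop [633. 499.] scene [216.4 114.4]
fence [[ 603.1 -191.9   31. ]] top [347.3 195.7] crop [557. 298.] scene [192.7 182.3]
jaw [[670.5  52.4  28. ]] top [253.3 172.4] crop [163. 201.] scene [253.2 234.3]
jtop1 [[752.9  31.4  48. ]] top [260.7 139.8] crop [194.  64.] scene [221.4 246.4]
jtop2 [[588.2  73.4  48. ]] top [246.  203.4] crop [132. 331.] scene [281.3 210.7]
spc [[636.1 -53.6  37. ]] top [294.4 184.1] crop [335. 250.] scene [225.7 206.1]
[[ 0.943  0.332 -0.   ]
 [ 0.332 -0.943  0.001]
 [-0.    -0.001 -1.   ]]
```

```bash
cat >> h.py <<'E'
POSE=np.array([628.7,-91.7,-0.249])
def redmask(c):
    h=cv2.cvtColor(c['image'],cv2.COLOR_RGB2HSV); m=((h[...,0]<8)|(h[...,0]>172))&(h[...,1]>160)&(h[...,2]>50); m=m.astype(np.uint8)
    w=np.zeros_like(m)
    u=proj(c,F(POSE,[-90,-100,110]))[0]; cv2.circle(w,tuple(int(v) for v in u),70,1,-1); m&=w
    n,l,st,ce=cv2.connectedComponentsWithStats(m); i=1+np.argmax(st[1:,4]); return l==i
def hull(th,s):
    d=np.array([np.sin(th),0,np.cos(th)]);n=np.array([-np.cos(th),0,np.sin(th)])
    p0=np.array([-115,-142+s,62]); return np.array([p0+r*d+a*n+[0,b,0] for r in (32,112) for a in (-7,7) for b in (-11,11)])
def lever():
    cs=[read_camera('scene'),read_camera('top')]; ms=[redmask(c) for c in cs]
    def cost(q):
        e=[]
        for c,m in zip(cs,ms):
            h=cv2.convexHull(proj(c,F(POSE,hull(q[0],q[1]*100))).astype(np.float32)); M=cv2.moments(h)
            ys,xs=np.nonzero(m); e+=[M['m10']/M['m00']-xs.mean(),M['m01']/M['m00']-ys.mean()]
        return e
    best=min((least_squares(cost,[t,.5]) for t in (.2,.8,1.5)),key=lambda r:r.cost)
    return best.x[0],best.x[1]*100,best.fun.round(1),[int(m.sum()) for m in ms]
E
python3 - <<'E'
from h import *
th,s,e,n=lever(); print('lever',th,'stop',s,e,n)
p=F(POSE,[-115+57*np.tan(th),-142+s,119])[0]; print('grasp',p)
st=read_state(); d=p-st['eef_pos']; print('shift',d,(d/400).round(4),'turn',-0.587/np.pi, st['clock'])
E
```

```text
lever 0.33462912017836266 stop 50.0 [  6.6   6.3 -18.1  -6.8] [124, 132]
grasp [ 513.78263001 -157.40678735  119.        ]
shift [272.87242818 526.28757341 -99.41224831] [ 0.6822  1.3157 -0.2485] turn -0.18684790318988512 0.35
```

```bash
sed -i 's/least_squares(cost,\[t,.5\])/least_squares(cost,[t,.5],diff_step=1e-2)/' h.py
python3 - <<'E'
from h import *
th,s,e,n=lever(); print('lever',th,'stop',s,e,n)
p=F(POSE,[-115+57*np.tan(th),-142+s,119])[0]; print('grasp',p)
st=read_state(); d=p-st['eef_pos']; print('shift',d,(d/400).round(4), st['clock'])
E
```

```text
lever 0.23987010951089924 stop 7.494625953862457 [-0.8 -1.1 -0.8 -0.1] [126, 134]
grasp [ 497.61090961 -197.15267405  119.        ]
shift [256.68962901 486.61236017 -99.51871184] [ 0.6417  1.2165 -0.2488] 0.45
```

Request:
servo_tool --pt "0.045 0.09 0 -0.03" --pt "0.09 0.18 0 -0.06" --pt "0.135 0.27 0 -0.09" --pt "0.18 0.36 0 -0.12" --pt "0.225 0.44 0 -0.15" --fingers 60 --force 20

```text
clock: 0.87
eef_pos: [331.5, -505.6, 218.7]
orientation: [-0.0, 0.998, -0.069, 0.0]
ft_force: [-0.4, -0.7, 0.6]
width: 64.4
```

Request:
servo_tool --pt "0.045 0.09 0 -0.02" --pt "0.09 0.18 0 -0.03" --pt "0.135 0.27 0 -0.037" --pt "0.18 0.36 0 -0.037" --pt "0.225 0.44 0 -0.037"

```text
clock: 1.28
eef_pos: [422.1, -327.1, 218.9]
orientation: [-0.0, 0.992, -0.126, 0.0]
ft_force: [-0.3, -0.1, 0.1]
width: 60.3
```

Request:
servo_tool --pt "0.05 0.085 0 0" --pt "0.1 0.17 0 0" --pt "0.15 0.255 0 0" --pt "0.189 0.325 0 0" --pt "0.189 0.325 0 0"

```text
clock: 1.7
eef_pos: [501.4, -190.4, 219.0]
orientation: [-0.002, 0.993, -0.122, 0.001]
ft_force: [-0.2, 0.9, -0.4]
width: 60.1
```

```bash
python3 - <<'E'
from h import *
c=read_camera('scene'); s=read_state(); print(s['clock'],s['eef_pos'].round(1)); print(proj(c,s['eef_pos']))
u=(np.array(proj(c,s['eef_pos'])[0])).astype(int)
im=cv2.cvtColor(c['image'],cv2.COLOR_RGB2BGR)[20:220,100:330]
cv2.imwrite('pics/s1.png',cv2.resize(im,None,fx=3,fy=3,interpolation=cv2.INTER_CUBIC))
E
```

```text
1.75 [ 499.6 -193.5  219. ]
[[210.83313406 100.57506248]]
```

View pics/s1.png

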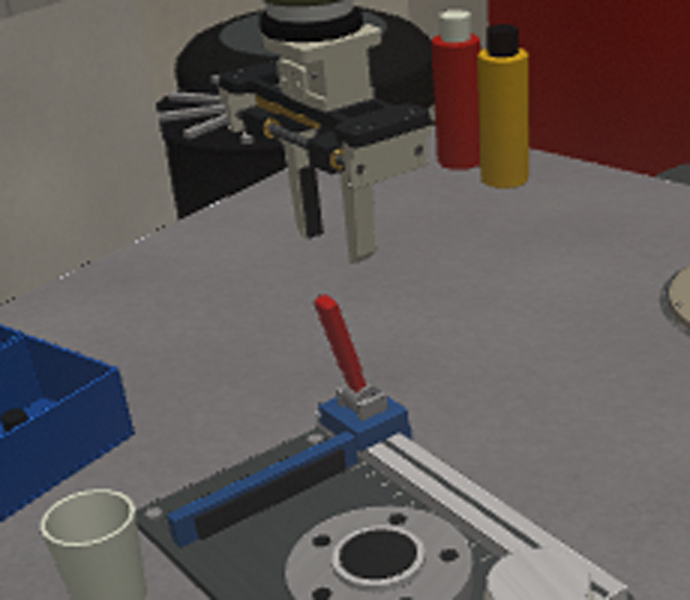

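The scene crop shows the open fingers, with tips at (312,235) and (360,260), above the red lever tip at (325,300) and straddling it in y. I'll descend and grip the lever.

Request:
servo_tool --pt "-0.003 -0.006 -0.08 0" --pt "-0.005 -0.009 -0.16 0" --pt "-0.005 -0.009 -0.24 0" --pt "-0.005 -0.009 -0.297 0" --pt "-0.005 -0.009 -0.297 0"

```text
clock: 2.17
eef_pos: [495.1, -197.5, 96.6]
orientation: [-0.001, 0.992, -0.123, -0.002]
ft_force: [-1.2, 0.3, 0.7]
width: 59.9
```

Request:
servo_tool --pt "0 0 0 0" --pt "0 0 0 0" --pt "0 0 0 0" --pt "0 0 0 0" --pt "0 0 0 0" --fingers 0 --force 20

```text
clock: 2.58
eef_pos: [495.6, -197.8, 97.8]
orientation: [-0.001, 0.992, -0.123, -0.001]
ft_force: [0.0, -0.2, -0.4]
width: 31.4
```

Request:
servo_tool --pt "0 0 0 0" --pt "0 0 0 0" --pt "0 0 0 0" --pt "0 0 0 0" --pt "0 0 0 0"

```text
clock: 3.0
eef_pos: [495.9, -198.4, 98.6]
orientation: [-0.001, 0.992, -0.124, -0.001]
ft_force: [-2.2, -0.9, 6.9]
width: 22.0
```

Request:
servo_tool --pt "0.006 0.024 0 0" --pt "0.012 0.048 0 0" --pt "0.018 0.072 0 0" --pt "0.025 0.097 0 0" --pt "0.031 0.121 0 0"

```text
clock: 3.42
eef_pos: [507.7, -151.4, 98.7]
orientation: [0.0, 0.992, -0.124, -0.001]
ft_force: [-1.7, -7.8, -0.5]
width: 22.1
```

```bash
cat >> h.py <<'E'
def rep():
    st=read_state(); a=POSE[2]; M=np.array([[np.cos(a),-np.sin(a)],[np.sin(a),np.cos(a)]])
    print('clock',st['clock'],'tcp fx',((st['eef_pos'][:2]-POSE[:2])@M).round(1),'s_tcp',((st['eef_pos'][:2]-POSE[:2])@M)[1]+142,'z',st['eef_pos'][2].round(1),'F fx',(st['ft_force'][:2]@M).round(1),st['ft_force'][2].round(1))
E
python3 - <<'E'
from h import *
rep(); print(lever())
E
```

```text
clock 3.4167 tcp fx [-102.5  -87.7] s_tcp 54.30421803376366 z 98.7 F fx [ 0.2 -8. ] -0.5Traceback (most recent call last):
  File "<stdin>", line 2, in <module>
  File "h.py", line 25, in lever
    cs=[read_camera('scene'),read_camera('top')]; ms=[redmask(c) for c in cs]
                                                      ~~~~~~~^^^
  File "h.py", line 20, in redmask
    n,l,st,ce=cv2.connectedComponentsWithStats(m); i=1+np.argmax(st[1:,4]); return l==i
                                                       ~~~~~~~~~^^^^^^^^^^
    return _wrapfunc(a, 'argmax', axis=axis, out=out, **kwds)
    return bound(*args, **kwds)
ValueError: attempt to get argmax of an empty sequence
```

Request:
servo_tool --pt "0.005 0.0195 0 0" --pt "0.01 0.039 0 0" --pt "0.015 0.058 0 0" --pt "0.02 0.0775 0 0" --pt "0.0246 0.0969 0 0"

```text
clock: 3.93
eef_pos: [517.5, -112.7, 98.7]
orientation: [0.0, 0.992, -0.124, -0.001]
ft_force: [-1.5, -10.1, -2.5]
width: 21.9
```

Request:
servo_tool --pt "0.001 0.004 0 0" --pt "0.002 0.008 0 0" --pt "0.003 0.012 0 0" --pt "0.004 0.016 0 0" --pt "0.005 0.02 0 0"

```text
clock: 4.35
eef_pos: [519.0, -106.7, 98.7]
orientation: [0.001, 0.992, -0.125, -0.001]
ft_force: [-2.0, -8.0, -1.0]
width: 21.7
```

```bash
python3 -c "
from h import *
rep()"
```

```text
clock 4.35 tcp fx [-102.6  -41.5] s_tcp 100.46802587263547 z 98.7 F fx [ 0.  -8.3] -1.0
```

Request:
servo_tool --pt "0.001 0.004 0 0" --pt "0.002 0.008 0 0" --pt "0.003 0.012 0 0" --pt "0.004 0.016 0 0" --pt "0.005 0.02 0 0"

```text
clock: 4.77
eef_pos: [520.6, -100.6, 98.7]
orientation: [0.002, 0.992, -0.126, -0.001]
ft_force: [-1.9, -7.6, -1.9]
width: 21.8
```

Request:
servo_tool --pt "0.0005 0.002 0 0" --pt "0.001 0.004 0 0" --pt "0.0015 0.006 0 0" --pt "0.002 0.008 0 0" --pt "0.0025 0.01 0 0"

```text
clock: 5.18
eef_pos: [521.2, -98.3, 98.7]
orientation: [0.003, 0.992, -0.127, -0.001]
ft_force: [-1.6, -8.1, -2.1]
width: 21.8
```

Request:
servo_tool --pt "0.001 0.004 0 0" --pt "0.002 0.008 0 0" --pt "0.003 0.012 0 0" --pt "0.004 0.015 0 0" --pt "0.004 0.015 0 0"

```text
clock: 5.6
eef_pos: [521.5, -97.3, 98.6]
orientation: [0.005, 0.992, -0.129, -0.002]
ft_force: [-4.0, -19.2, -1.3]
width: 22.0
```

```bash
python3 - <<'E'
from h import *
rep()
c=read_camera('top')
im=cv2.cvtColor(c['image'],cv2.COLOR_RGB2BGR)[125:265,215:395]
cv2.imwrite('pics/t2.png',cv2.resize(im,None,fx=4.2,fy=4.2,interpolation=cv2.INTER_CUBIC))
E
```

```text
clock 5.6 tcp fx [-102.5  -31.8] s_tcp 110.15334062019538 z 98.6 F fx [  0.8 -19.6] -1.3
```

View pics/t2.png

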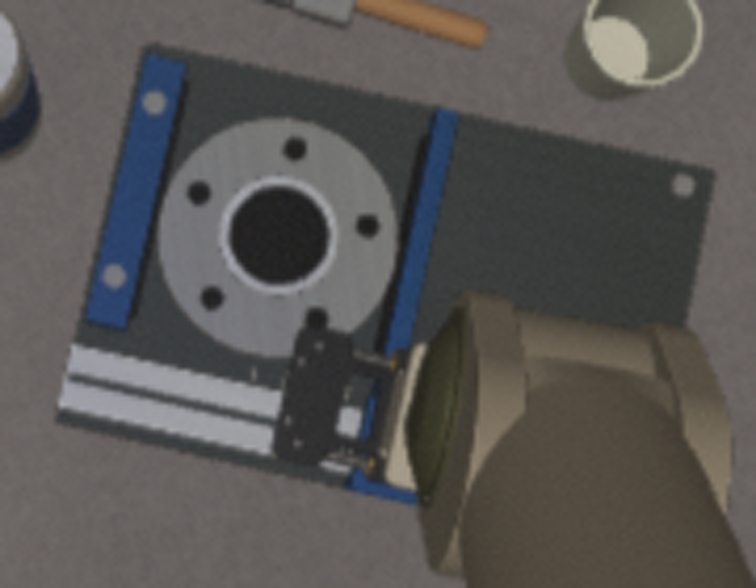

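The top crop shows the spacer centred at (278,237), touching both pads: the jaw at (160,235) and the fence at (398,230). The tool force rose to 20 N at stop ≈ 110 mm, so it is snug. I'll hold, relax, then open.

Request:
servo_tool --pt "0.0002 0.001 0 0" --pt "0.0002 0.001 0 0" --pt "0.0002 0.001 0 0" --pt "0 0 0 0" --pt "0 0 0 0"

```text
clock: 6.07
eef_pos: [521.4, -97.8, 98.7]
orientation: [0.005, 0.992, -0.129, -0.001]
ft_force: [-0.8, -6.4, -0.7]
width: 22.0
```

Request:
servo_tool --pt "0 0 0 0" --pt "0 0 0 0" --pt "0 0 0 0" --pt "0 0 0 0" --pt "0 0 0 0" --fingers 50

```text
clock: 6.48
eef_pos: [521.5, -97.4, 98.7]
orientation: [0.005, 0.992, -0.129, -0.001]
ft_force: [0.2, 0.3, -1.3]
width: 48.4
```

```bash
python3 -c "
from h import *
rep()"
```

```text
clock 6.4833 tcp fx [-102.5  -31.9] s_tcp 110.11342524441608 z 98.7 F fx [0.1 0.3] -1.3
```

Request:
servo_tool --pt "-0.05 0.0125 0 0" --pt "-0.1 0.025 0 0" --pt "-0.13 0.033 0.02 0" --pt "-0.13 0.033 0.095 0" --pt "-0.13 0.033 0.095 0"

```text
clock: 6.9
eef_pos: [470.3, -84.2, 140.3]
orientation: [0.005, 0.992, -0.129, 0.0]
ft_force: [0.9, 0.1, 1.2]
width: 50.1
```

Request:
servo_tool --pt "0 0 0 0" --pt "0 0 0 0" --pt "0 0 0 0" --pt "0 0 0 0" --pt "0 0 0 0" --fingers 0

```text
clock: 7.32
eef_pos: [470.1, -84.2, 139.7]
orientation: [0.005, 0.992, -0.129, -0.0]
ft_force: [-0.3, 0.3, 0.5]
width: 21.2
```

Request:
servo_tool --pt "0 0 0 0" --pt "0 0 0 0" --pt "0 0 0 0" --pt "0 0 0 0" --pt "0 0 0 0"

```text
clock: 7.73
eef_pos: [470.1, -84.2, 139.6]
orientation: [0.005, 0.992, -0.129, -0.0]
ft_force: [-0.7, -0.8, 0.1]
width: 0.2
```

```bash
python3 - <<'E'
from h import *
rep(); st=read_state(); print(st['eef_pos'],st['orientation'])
c=read_camera('scene')
im=cv2.cvtColor(c['image'],cv2.COLOR_RGB2BGR)[60:280,120:350]
cv2.imwrite('pics/s3.png',cv2.resize(im,None,fx=2.7,fy=2.7,interpolation=cv2.INTER_CUBIC))
r=75
for th in [.24,.4,.55,.7,.85,1,1.15,1.3,1.45,1.6,1.65]:
    x=-115+r*np.sin(th)-7*np.cos(th)-7.5; z=62+r*np.cos(th)+7*np.sin(th)
    p=F(POSE,[x,-32,z])[0]; print(th,p.round(1))
E
```

```text
clock 7.7333 tcp fx [-155.6  -31.8] s_tcp 110.15175392901403 z 139.6 F fx [-0.5 -0.9] 0.1
[470.09845916 -84.23300033 139.64399839] [ 4.64986376e-03  9.91612733e-01 -1.29160865e-01 -1.92872755e-04]
0.24 [512.8 -95.2 136.5]
0.4 [524.1 -98.1 133.8]
0.55 [ 534.3 -100.7  129.6]
0.7 [ 543.7 -103.1  123.9]
0.85 [ 552.2 -105.3  116.8]
1 [ 559.6 -107.1  108.4]
1.15 [ 565.7 -108.7   99. ]
1.3 [ 570.3 -109.9   88.8]
1.45 [ 573.4 -110.7   78. ]
1.6 [ 574.9 -111.    66.8]
1.65 [ 575.1 -111.1   63. ]
```

View pics/s3.png

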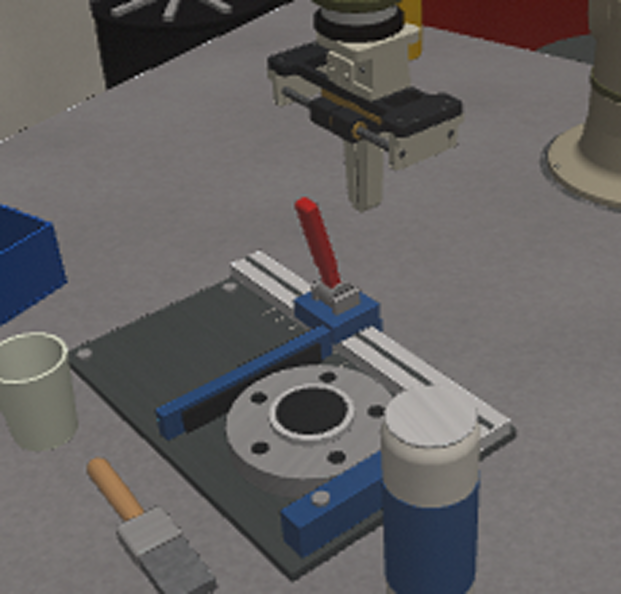

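The scene crop shows the lever still up at (318,240), the spacer between the pads, and the shut fingers behind the lever at (362,190). I'll start swinging the lever.

Request:
servo_tool --pt "0.055 -0.0135 -0.003 0" --pt "0.107 -0.0275 -0.0075 0" --pt "0.135 -0.035 -0.0145 0" --pt "0.16 -0.041 -0.025 0" --pt "0.184 -0.047 -0.039 0"

```text
clock: 8.2
eef_pos: [543.9, -103.1, 123.9]
orientation: [0.005, 0.992, -0.129, -0.0]
ft_force: [-4.3, 1.4, 7.5]
width: -0.0
```

```bash
python3 -c "
from h import *
rep()"
```

```text
clock 8.2 tcp fx [-79.4 -31.9] s_tcp 110.08978885233036 z 123.9 F fx [-4.5  0.3] 7.5
```

Request:
servo_tool --pt "0.021 -0.0055 -0.018 0" --pt "0.039 -0.01 -0.039 0" --pt "0.0545 -0.014 -0.062 0" --pt "0.066 -0.017 -0.088 0" --pt "0.074 -0.019 -0.115 0"

```text
clock: 8.62
eef_pos: [573.6, -110.7, 78.1]
orientation: [0.004, 0.992, -0.129, -0.0]
ft_force: [-5.2, 1.7, 13.3]
width: 0.6
```

Request:
servo_tool --pt "0.002 0 -0.012 0" --pt "0.003 -0.001 -0.022 0" --pt "0.004 -0.001 -0.03 0" --pt "0.004 -0.001 -0.034 0" --pt "0.004 -0.001 -0.037 0"

```text
clock: 9.03
eef_pos: [574.9, -111.1, 66.5]
orientation: [0.004, 0.992, -0.13, -0.0]
ft_force: [-14.3, 4.0, 59.1]
width: 0.4
```

```bash
python3 -c "
from h import *
rep()"
```

```text
clock 9.0333 tcp fx [-47.4 -32. ] s_tcp 109.96644045354692 z 66.5 F fx [-14.8   0.4] 59.1
```

The end stop is reached: z is 66.5 against 66.8 expected at 1.60 rad, and the force rose. I'll back off upward.

Request:
servo_tool --pt "0 0 0.03 0" --pt "0 0 0.12 0" --pt "0 0 0.22 0" --pt "-0.08 0.02 0.3 0" --pt "-0.15 0.035 0.35 0"

```text
clock: 9.45
eef_pos: [516.0, -97.3, 208.4]
orientation: [0.004, 0.992, -0.13, 0.002]
ft_force: [-0.0, -0.1, 0.6]
width: 0.4
```

Request:
servo_tool --pt "-0.05 -0.1 0.03 0" --pt "-0.08 -0.2 0.05 0" --pt "-0.1 -0.3 0.05 0" --pt "-0.1 -0.4 0.05 0" --pt "-0.1 -0.45 0.05 0"

```text
clock: 9.87
eef_pos: [474.7, -282.0, 229.2]
orientation: [0.005, 0.991, -0.131, 0.003]
ft_force: [-0.4, -0.3, 0.5]
width: 0.4
```

Request:
servo_tool --pt "0 -0.1 0 0" --pt "0 -0.2 0 0" --pt "0 -0.3 0 0" --pt "0 -0.3 0 0" --pt "0 -0.3 0 0"

```text
clock: 10.28
eef_pos: [473.5, -404.6, 228.5]
orientation: [0.006, 0.991, -0.134, 0.002]
ft_force: [0.9, 0.3, -1.2]
width: 0.6
```

```bash
python3 - <<'E'
from h import *
rep(); print(lever())
c=read_camera('top')
un=lambda U:np.array([(U[0]+.5)/4.2-.5+215,(U[1]+.5)/4.2-.5+125])
for t in ['top','scene']:
    c=read_camera(t); y,x=(125,215) if t=='top' else (100,130)
    im=cv2.cvtColor(c['image'],cv2.COLOR_RGB2BGR)[y:y+140,x:x+180]
    cv2.imwrite(f'pics/{t}4.png',cv2.resize(im,None,fx=4.2,fy=4.2,interpolation=cv2.INTER_CUBIC))
    if t=='top':
        for k,v in dict(sp75=[-2,75,37],blk1=[-86,0,51.5],blk2=[-144,0,51.5],fence_end=[98,0,46],tip=[-3,-32,58]).items(): print(k,((proj(c,F(POSE,v))[0]-[215,125]+.5)*4.2-.5).round(0))
E
```

```text
clock 10.2833 tcp fx [ -73.3 -341.5] s_tcp -199.53779758573972 z 228.5 F fx [0.8 0.5] -1.2
(np.float64(1.4296597126116843), np.float64(113.8552532089461), array([-2. , -0.3, -0.7, -2.7]), [267, 302])
sp75 [278. 237.]
blk1 [370. 395.]
blk2 [350. 489.]
fence_end [432. 106.]
tip [452. 274.]
```

View pics/top4.png

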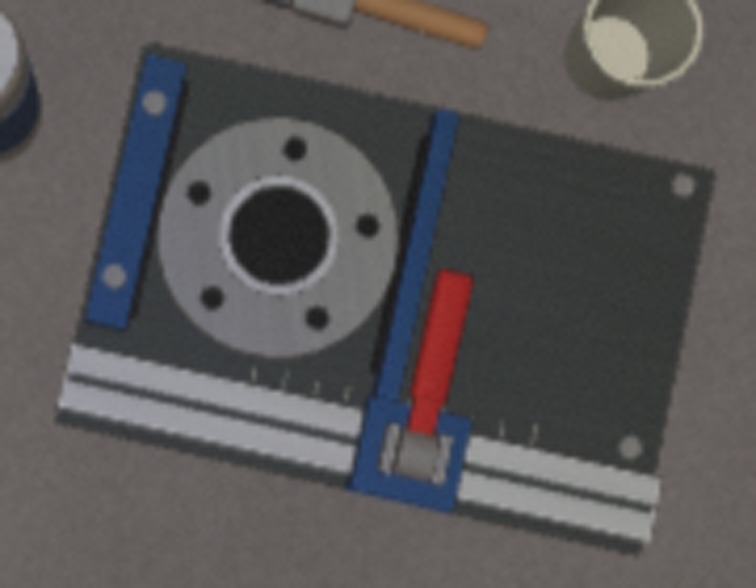

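View pics/scene4.png

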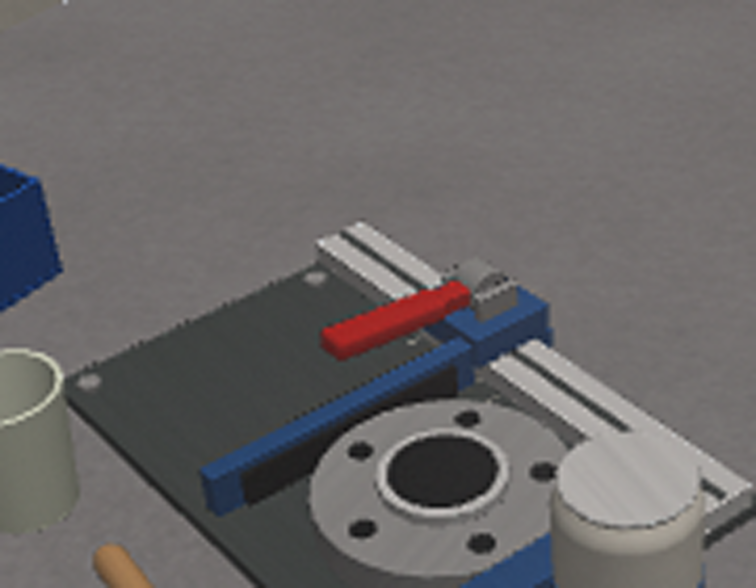

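The top view shows the spacer at (278,237), exactly where the snug position predicts. The block corner is at (372,398) against (370,395) predicted, and the lever lies flat with its tip at (456,273). The red neck biases my lever fit (1.43 rad), so I'll check the tip end directly in the scene view.

```bash
python3 - <<'E'
from h import *
c=read_camera('scene')
for th in [1.3,1.4,1.5,1.6]:
    h=hull(th,110); pr=((proj(c,F(POSE,h))-[130,100]+.5)*4.2-.5).round(0); print(th,'tip corners',pr[4:].tolist())
E
```

```text
1.3 tip corners [[317.0, 314.0], [339.0, 331.0], [320.0, 293.0], [342.0, 309.0]]
1.4 tip corners [[317.0, 331.0], [338.0, 348.0], [317.0, 310.0], [339.0, 327.0]]
1.5 tip corners [[318.0, 347.0], [339.0, 364.0], [317.0, 327.0], [338.0, 343.0]]
1.6 tip corners [[321.0, 362.0], [342.0, 378.0], [317.0, 343.0], [339.0, 360.0]]
```

```bash
python3 - <<'E'
from h import *
c=read_camera('scene')
P=dict(blk_xm_yp=[-144,0,51.5],blk_xm_ym=[-144,-64,51.5],blk_xp_yp=[-86,0,51.5],fence_end_ym=[98,-18,46],fence_end_yp=[98,0,46],bed=[105,-190,12],spacer_hub=[-2,75,45],pivot=[-115,-32,62],cheek_top=[-115,-32,68])
for k,v in P.items(): print(k,((proj(c,F(POSE,v))[0]-[130,100]+.5)*4.2-.5).round(0))
im=cv2.cvtColor(c['image'],cv2.COLOR_RGB2BGR)[150:200,195:275]
im=cv2.resize(im,None,fx=10,fy=10,interpolation=cv2.INTER_CUBIC)
for th,col in [(1.45,(0,255,255)),(1.6,(0,255,0))]:
    pr=((proj(c,F(POSE,hull(th,110)))-[195,150]+.5)*10-.5).astype(np.int32); cv2.polylines(im,[cv2.convexHull(pr)],True,col,1)
cv2.imwrite('pics/s5.png',im)
E
```

```text
blk_xm_yp [548. 300.]
blk_xm_ym [484. 258.]
blk_xp_yp [475. 338.]
fence_end_ym [196. 464.]
fence_end_yp [213. 480.]
bed [ 52. 378.]
spacer_hub [441. 467.]
pivot [479. 283.]
cheek_top [478. 275.]
```

View pics/s5.png

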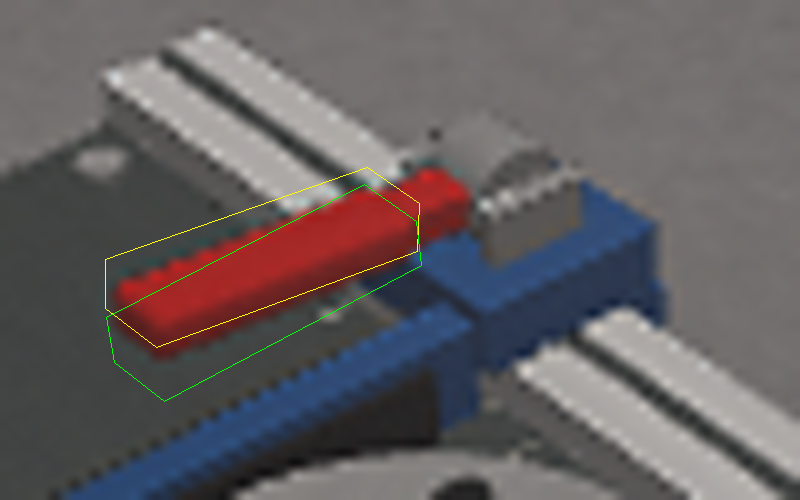

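The drawn outlines show the lever between the 1.45 (yellow) and 1.60 (green) models, about 1.48–1.50 rad. That is too marginal; it probably rebounded after the quick release. I'll press it again with a slow descent and a slow release.

Request:
servo_tool --pt "0.03 0.09 0 0.003" --pt "0.07 0.18 0 0.006" --pt "0.1 0.27 0 0.006" --pt "0.14 0.36 0 0.006" --pt "0.18 0.45 0 0.006"

```text
clock: 11.05
eef_pos: [547.6, -218.4, 229.7]
orientation: [0.005, 0.993, -0.121, 0.003]
ft_force: [1.0, 0.5, -0.7]
width: 0.3
```

Request:
servo_tool --pt "0.03 0.09 0 0" --pt "0.07 0.18 0 0" --pt "0.1 0.27 0 0" --pt "0.1 0.27 0 0" --pt "0.1 0.27 0 0"

```text
clock: 11.47
eef_pos: [588.2, -106.8, 229.6]
orientation: [0.004, 0.993, -0.118, 0.003]
ft_force: [-0.0, -0.7, 0.3]
width: 0.5
```

Request:
servo_tool --pt "-0.003 -0.018 -0.09 0" --pt "-0.003 -0.018 -0.18 0" --pt "-0.003 -0.018 -0.27 0" --pt "-0.003 -0.018 -0.355 0" --pt "-0.003 -0.018 -0.355 0"

```text
clock: 11.88
eef_pos: [583.2, -114.5, 82.4]
orientation: [0.005, 0.993, -0.118, -0.001]
ft_force: [-0.1, 0.4, -0.7]
width: 0.7
```

Request:
servo_tool --pt "0 0 -0.006 0" --pt "0 0 -0.012 0" --pt "0 0 -0.018 0" --pt "0 0 -0.022 0" --pt "0 0 -0.022 0"

```text
clock: 12.3
eef_pos: [584.1, -114.7, 75.0]
orientation: [0.005, 0.993, -0.118, -0.0]
ft_force: [1.3, -0.4, 1.8]
width: 0.5
```

Request:
servo_tool --pt "0 0 -0.003 0" --pt "0 0 -0.006 0" --pt "0 0 -0.009 0" --pt "0 0 -0.01 0" --pt "0 0 -0.01 0"

```text
clock: 12.72
eef_pos: [584.0, -114.6, 70.9]
orientation: [0.005, 0.993, -0.118, -0.0]
ft_force: [-0.3, -0.1, 1.6]
width: 0.4
```

Request:
servo_tool --pt "0 0 -0.003 0" --pt "0 0 -0.006 0" --pt "0 0 -0.009 0" --pt "0 0 -0.012 0" --pt "0 0 -0.012 0"

```text
clock: 13.13
eef_pos: [585.1, -114.2, 67.3]
orientation: [0.004, 0.993, -0.118, 0.001]
ft_force: [1.0, 3.9, 17.2]
width: 0.8
```

Request:
servo_tool --pt "0 0 0 0" --pt "0 0 0.004 0" --pt "0 0 0.01 0" --pt "0 0 0.02 0" --pt "0 0 0.04 0"

```text
clock: 13.55
eef_pos: [584.4, -114.1, 82.8]
orientation: [0.004, 0.993, -0.118, 0.0]
ft_force: [-0.5, 0.7, 0.1]
width: 0.5
```

Request:
servo_tool --pt "0 0 0.08 0" --pt "0 0 0.16 0" --pt "0 0 0.26 0" --pt "0 -0.09 0.35 0" --pt "-0.04 -0.18 0.35 0"

```text
clock: 13.97
eef_pos: [574.7, -180.0, 228.0]
orientation: [0.004, 0.993, -0.115, 0.005]
ft_force: [0.9, -0.6, -0.3]
width: 0.4
```

Request:
servo_tool --pt "-0.04 -0.09 0 0" --pt "-0.08 -0.18 0 0" --pt "-0.12 -0.27 0 0" --pt "-0.16 -0.36 0 0" --pt "-0.2 -0.45 0 0"

```text
clock: 14.38
eef_pos: [493.5, -361.6, 228.7]
orientation: [0.004, 0.993, -0.115, 0.005]
ft_force: [0.4, -1.4, 0.2]
width: 0.7
```

Request:
servo_tool --pt "-0.04 -0.09 0 0" --pt "-0.08 -0.18 0 0" --pt "-0.12 -0.25 0 0" --pt "-0.12 -0.25 0 0" --pt "-0.12 -0.25 0 0"

```text
clock: 14.8
eef_pos: [443.4, -463.5, 229.1]
orientation: [0.004, 0.993, -0.117, 0.005]
ft_force: [0.8, 0.1, 0.2]
width: 0.1
```

```bash
python3 - <<'E'
from h import *
rep(); print(lever())
c=read_camera('scene'); old=cv2.imread('pics/s5.png')
im=cv2.cvtColor(c['image'],cv2.COLOR_RGB2BGR)[150:200,195:275]
im=cv2.resize(im,None,fx=10,fy=10,interpolation=cv2.INTER_CUBIC)
print('mean diff from before',cv2.absdiff(im,old).mean())
for th,col in [(1.5,(0,255,255)),(1.6,(0,255,0))]:
    pr=((proj(c,F(POSE,hull(th,110)))-[195,150]+.5)*10-.5).astype(np.int32); cv2.polylines(im,[cv2.convexHull(pr)],True,col,1)
cv2.imwrite('pics/s6.png',im)
E
```

```text
clock 14.8 tcp fx [ -87.9 -406. ] s_tcp -263.98474182779114 z 229.1 F fx [0.7 0.3] 0.2
(np.float64(1.5709610857204195), np.float64(112.83313007738415), array([-2.1,  0.5, -0.5, -2.8]), [274, 291])
mean diff from before 3.9066008333333335
```

View pics/s6.png

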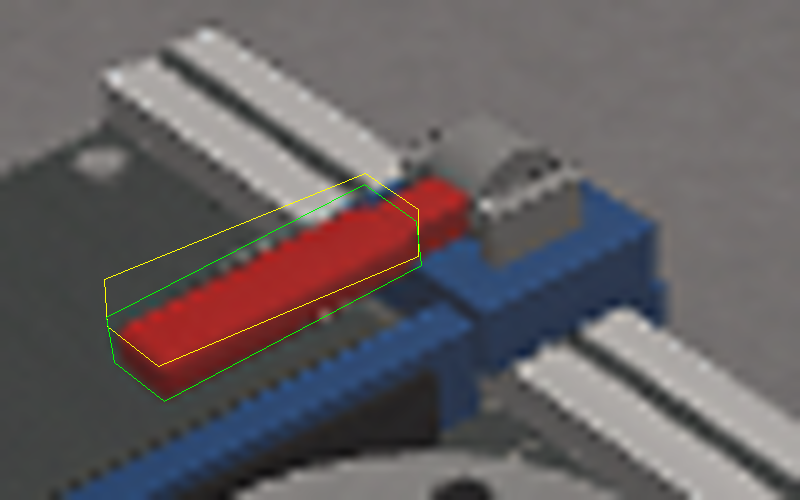

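The lever now matches the 1.60 rad outline, with its tip at (140,365). The first press had rebounded. I'll do a last numeric check that the stop, spacer, can and cup are unmoved, then sign off.

```bash
python3 - <<'E'
from h import *
c=read_camera('top'); im=cv2.cvtColor(c['image'],cv2.COLOR_RGB2BGR)
a=cv2.resize(im[125:265,215:395],None,fx=4.2,fy=4.2,interpolation=cv2.INTER_CUBIC); b=cv2.imread('pics/top4.png'); d=cv2.absdiff(a,b).max(2)
for n,(x0,x1,y0,y1) in dict(spacer=(150,405,110,360),fence=(380,430,105,395),block=(350,475,440,515)).items(): print(n,d[y0:y1,x0:x1].mean().round(1),d[y0:y1,x0:x1].max())
o=cv2.imread('pics/top0.png'); d=cv2.absdiff(im,o).max(2)
for n,(x0,x1,y0,y1) in dict(can=(190,225,122,162),cup=(350,386,115,150)).items(): print(n,d[y0:y1,x0:x1].mean().round(1),d[y0:y1,x0:x1].max())
p=F(POSE,[-86,0,51.5]); rep()
sign_off()
E
```

```text
spacer 2.2 30
fence 2.9 29
block 2.1 18
can 1.7 8
cup 1.7 6
clock 15.0 tcp fx [ -85.8 -401.8] s_tcp -259.7928436580381 z 228.8 F fx [0.5 0.5] 0.4
the job is handed in; nothing more can be done
```

The spacer is held snug against the fixed jaw with the lever fully down, and I handed the job in at about 15 s with the arm clear of everything. `sign_off()` gives no verdict, so success rests on my own checks below.

**What I did:** I pushed the stop by gripping the upright lever and sliding it along the rail. Pushing at stop_push would have put the gripper's body into the lever. I let go at about 110 mm, when the force had risen to about 20 N with the spacer against the jaw. I then swung the lever down with the fingers shut.

**Last checks:**
- **Lever:** after the first press and a quick release, the pictures showed it back at only about 1.48–1.50 rad, although the tool had reached the end-stop height. I pressed it again and released slowly. The scene picture then matched the 1.60 rad outline.
- **Lever fit that disagreed:** my numeric fit gave 1.57 rad and a stop reading of 112.8 mm, with errors of up to 2.8 pixels. The red neck of the lever skews that fit.
- **Stop and spacer:** the tool position when snug put the stop at about 110 mm. After the first press the top picture showed the spacer where the snug position predicts (pixel difference zero) and the block within 3 crop pixels (about 2 mm). Neither had shifted visibly by the last picture.
- **Can and cup:** both are unchanged from the first picture.
- **Forces:** the tool force peaked at a reading of 59 N, fingertips on the lever, during the first press. This is below the 120 N wrist limit, and only the fingertips should have been touching anything.

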